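# Un-nest two vial bins on a turntable and stack them on their ledges

### The job

The blue vial bin is nested down in the white one on the turntable. Lift the blue bin out by its handle and set it down about the middle of the blue mat; then turn the turntable half round by its post, as far as its stop, so that the white bin faces the other way; then put the blue bin back on top with the two orange ends at opposite ends, so that its runners sit in the ledge notches of the white bin and it does not nest, and let go. Keep the blue bin upright and do not drop it, and leave the bottles, jar, boxes and tools around as they are.

Things in the scene. Friction and masses are not known exactly. Their poses are not given: they have to be found in the camera images.
- upper: Blue vial bin (0.3 to 0.6 kg), vials fixed inside. 180 x 108 mm over the rim, rim 65 mm high, 3 mm walls leaning outward, floor 156 x 84 mm, on two black cross runners. Origin: centre of the underside of the runners, midway between the ends; x points to the orange end, z up. Stands nested 25 mm above the white bin's origin at the start; on the ledges, half turned, it stands 59 mm above it.
- grip (a point): Middle of the blue bin's fixed grey carrying handle, 98 mm above the bin's origin: a bar 90 mm long along the bin's x, 12 mm thick along y, from 86 to 110 mm above the underside, on two 12 mm square posts at x = +-36 mm.
- upper_orange (a point): Middle of the orange end tab of the blue bin, at x = +97, z = +63 mm of the bin.
- upper_runner (a point): Middle of the underside of the blue bin's runner nearer its orange end, at x = +60 mm; the other runner lies at x = -24 mm. Each is 10 mm wide (x), 120 mm long (y), 10 mm high. The white bin has the same.
- lower: White bin (0.25 to 0.5 kg), empty, no handle, otherwise the same shape as the blue one: 180 x 108 mm over the rim, 65 mm high, on two runners. Origin: centre of the underside of the runners, 16 mm above the table; x points to its orange end, z up. Loose, but held within 2 mm between small stops on the turntable and turns with it; axes parallel to the disc's.
- lower_orange (a point): Middle of the orange end tab of the white bin, at x = +97, z = +63 mm of the bin.
- lower_notch (a point): The shallow ledge notches of the white bin farther from its orange end: x = -60 mm, notch floor 59 mm above the underside (this point is midway between the two side walls). Another pair is at x = +24 mm. All are 22 mm wide (x), 6 mm deep from the rim, open inward and outward; the blue bin's runners rest in them when it is turned half round.
- lower_slot (a point): The deep slots of the white bin nearer its orange end: x = +60 mm, slot floor 25 mm above the underside (this point is midway between the side walls). Another pair is at x = -24 mm. All are 22 mm wide (x), 40 mm deep from the rim; the blue bin's runners sink into them (it nests) when both bins face the same way.
- turntable (a joint): Angle of the turntable (rad), positive anticlockwise from above, 0 at the start. It turns either way with light friction (about 2 N at the post), stays where it is left, and has hard stops at half a turn each way (+3.14 and -3.14). White disc, 286 mm in diameter, upper face 16 mm above the table.
- axis (a point): Centre of the turntable's upper face, on the axis, 16 mm above the table; its axes turn with the disc.
- post_top (a point): Top centre of the green upright push post on the disc: 15 mm in diameter, 70 mm tall (16 to 86 mm above the table), 125 mm from the axis on the disc's +y, beside the middle of the white bin's long side (its centre 65 mm outside the ends of its runners).
- mat: Square blue mat fixed flat on the table, 250 x 250 x 3 mm; origin at the centre of its underside (the top is 3 mm above the table).
- amber_bottle: Amber glass bottle, 68 mm in diameter, 125 mm tall, bystander; origin under its centre.
- clear_bottle: Clear bottle with a blue cap, 68 mm in diameter, 125 mm tall, bystander; origin under its centre.
- vial_box: Cardboard box 90 x 50 x 40 mm between turntable and mat, bystander; origin under its centre.
- jar: White jar with a red cap, 50 mm in diameter, 60 mm tall, bystander near the robot; origin under its centre.
- rack: Blue vial rack 80 x 150 mm, 44 mm tall, bystander; origin under its centre.
- wrench: Steel wrench 160 mm long lying on the table, bystander; origin under its middle, its length along x.
Mind the look-alikes: they are no part of the job. Of the things that look like the lower, the larger one is meant.

How it is judged:
On the way, in this order (a step that is already met when the one before it is completed fails the run):
1. the blue bin stands upright and released on the mat (horizontal distance between upper and mat below 0.07 m and height (world z) of upper below 0.01 m and angle between upper's own z axis and vertical below 0.1 rad and contact force between the fingers and upper below 0.1 N and linear speed of upper below 0.03 m/s), for 0.2 s.
2. the turntable is turned half round to its stop with the white bin on it, while the blue bin stands on the mat (horizontal distance between upper and mat below 0.07 m and height (world z) of upper below 0.01 m and angle between upper's own z axis and vertical below 0.1 rad and contact force between the fingers and upper below 0.1 N and (value of joint turntable above 3.02 rad or value of joint turntable below -3.02 rad) and horizontal distance between lower and axis below 0.012 m and angle between lower's own z axis and vertical below 0.06 rad and z of lower in the frame of axis below 0.005 m and x of lower_orange in the frame of axis above 0.08 m), for 0.1 s.
At the end, for the whole second after the job is handed in: Turntable within 0.12 rad of half a turn, still; white bin upright in its place on it; blue bin at rest on it, upright, released, orange ends opposite, runners in the notches (underside 59 +-3.5 mm above the white bin's), centred within 10 mm lengthwise, 15 mm crosswise ((value of joint turntable above 3.02 rad or value of joint turntable below -3.02 rad) and horizontal distance between lower and axis below 0.012 m and angle between each of lower, upper's own z axis and vertical below 0.06 rad and z of lower in the frame of axis below 0.005 m and x of lower_orange in the frame of axis above 0.08 m and z of upper in the frame of lower between 0.0555 and 0.0625 m and x of upper in the frame of lower between -0.01 and 0.01 m and y of upper in the frame of lower between -0.015 and 0.015 m and x of upper_orange in the frame of lower below -0.08 m and linear speed of upper below 0.02 m/s and velocity of joint turntable between -0.05 and 0.05 rad/s and contact force between the fingers and upper below 0.1 N and contact force between upper and lower above 1 N); the robot touches nothing.
It fails at once if the blue bin is tipped by more than about 30 degrees (angle between upper's own z axis and vertical above 0.5 rad).
It fails at once if the blue bin is dropped (falls freely by more than about 15 mm) (contact force between anything else and upper below 0.05 N and linear speed of upper above 0.55 m/s).
It fails at once if a bottle, jar, box, rack or tool around is shifted by more than 40 mm or knocked over (distance of any of amber_bottle, clear_bottle, vial_box, jar, rack, wrench from where it was at the start of the episode above 0.04 m or angle between any of amber_bottle, clear_bottle, vial_box, jar, rack's own z axis and vertical above 0.5 rad).
It also fails if it takes over 72 s, if anything falls off the work surface, if the arm or the gripper's body presses on something with over 40 N, if the wrist force passes 120 N, or if a joint passes its speed limit or range.

### The arm

A 7-joint arm with a two-finger parallel gripper is mounted at the origin on the work surface. World frame = base frame: x ahead of the robot, y to its left, z up, the work surface at z = 0. Lengths are in m, angles in rad, forces in N, time in s.
With the tool pointing down it reaches from about 0.425 to 0.925 m from the base axis. Payload 6.8 kg.
Tool frame: the origin (TCP) lies at the very end of the fingers, on their centre line; the grasp point (between the pads) lies 19 mm behind it; z points along the fingers, y is the line along which they close (so a half turn about z gives the same grasp; the last joint's range is limited). The gripper opens to 85 mm and grips with 20 to 120 N. Pads are 22 mm wide; open, the fingers measure 114 mm over their backs; the gripper's body (76 mm by 85 mm) begins 54 mm behind the grasp point. The pads swing forward as they close: fully open they stand 13 mm farther back than shut.
Start: joints at [-1.423, 0.477, 0.022, 1.555, -0.011, 1.109, -0.083], TCP at [0.171, 0.653, 0.231] pointing down, gripper open.
Joint ranges: [-2.96, 2.96], [-0.34, 2.1], [-1.41, 1.46], [0.24, 2.44], [-1.37, 4.51], [0.17, 1.92], [-2.96, 2.96]. Speed limits (rad/s): [2.39, 2.39, 3.14, 3.14, 3.14, 3.14, 3.14].

### API

Orientations are given as a rotation vector (axis times angle).
In Python, from bench import monitor, optics, r gives the robot as it stands.
- The arm moves only by the shell command python3 -m crank 'ROWS' [OPENING] [FORCE]. ROWS is JSON, a list of rows, each a list of 2 entries, a list of its own where there are three numbers: the shift along the tool's x, y, z in cm, then the turn, a rotation vector about the tool's x, y, z in rad. A call has 1 to 5 rows; each row shifts and turns the commanded pose from where the row before left it, along the tool's axes as they then stand; what a row does not reach is not made up. A row lasts 1/10 s, in which the tool goes at most 50 mm and 8.59 degrees, less where a joint would pass 70% of its speed; a pose out of reach is approached as far as the arm can. A call is refused whole if a number of a shift passes 5 or a number of a turn 0.15, either way. A call with a gripper value outside its range is refused whole. OPENING is the finger opening in cm, from 0 to 8.54, set as the call begins (- or left out, the last holds). The fingers move at their own pace and stop on an object; FORCE is the grip in N (left out, the last holds). Time passes only in rows, so rows that do not move let the fingers close. It gives the time, the measured TCP pose, the force, the opening and the grip force at its end, in the units of the state.
- monitor.get_obs(): the state, without advancing time (a new reading comes with each control period).
- optics.grab_frame(name): name is "side" or "top" or "wrist"; returns (picture, depth): 420x560x3 uint8, red, green, blue; 420x560 float32, m along the optical axis (not along the pixel's ray), 0 where there is no reading.
- optics.camera_model(name): a dict with "vertical_fov" (degrees; the focal length in pixels is half the picture's height over the tangent of half this angle, whatever the lens; pixels are square), "cx", "cy" (the principal point, pixels), "D" ([k1, k2, p1, p2, k3] as OpenCV has them; the pictures are not rectified), "R" (3x3) and "t" (3): a world point X has camera coordinates R X + t; the wrist camera has in their place "hand_eye" (4x4, takes a point from camera to tool coordinates, whose origin is the TCP and whose axes are the flange's). Camera axes: x right, y down, z forward; pixel columns grow to the right and rows downward; lengths in m; the calibration is good to about 2 mm. A picture is of the moment at which its call begins: read the wrist's pose just before it. camera_model takes no time and is no camera call.
- r.hand_in(): hands the job in; it is judged then, once.
The state is a dict: "clock": time; "joints": joint angles; "qvel": joint speeds; "tau": joint torques, N m; "tcp_pos": TCP position; "orientation": TCP orientation; "contact_force": force on the tool from outside, world axes, zero at the start; "moment": the same for the moment, N m; "grip_width": finger opening in m; "gripper_force": force on a finger pad.
Only numpy, scipy, OpenCV 4.12 (cv2) and the standard library are available. Lean on these libraries where they do the work, as an engineer would, in place of code of your own. Each camera call takes 0.05 s, during which the arm holds its last target. There are 200 camera calls.

## Working session

There is one attempt and no reset: what is moved stays moved. The work goes in short steps, Python scripts to look and compute and a shell command to move; the robot and the scene stay as the last step left them, time stands still between calls to the robot, and variables do not carry over. Pictures are saved under pics/ and viewed, at most 10 in all, crops included, and the job is handed in when it is done.

```bash
mkdir -p pics; ls; cat > h.py <<'E'
import numpy as np, cv2
from bench import monitor, optics, r
from scipy.spatial.transform import Rotation as Ro
def K(m):
    f=210/np.tan(np.radians(m["vertical_fov"])/2)
    return np.array([[f,0,m["cx"]],[0,f,m["cy"]],[0,0,1]])
def cloud(name):
    o=monitor.get_obs(); p,d=optics.grab_frame(name); m=optics.camera_model(name)
    v,u=np.mgrid[0:420,0:560]
    n=cv2.undistortPoints(np.stack([u,v],-1).reshape(-1,1,2).astype(np.float64),K(m),np.array(m["D"],float)).reshape(420,560,2)
    P=np.concatenate([n*d[...,None],d[...,None]],-1)
    if "R" in m: W=(P-np.array(m["t"]))@np.array(m["R"])
    else:
        H=np.array(m["hand_eye"]); T=P@H[:3,:3].T+H[:3,3]
        W=T@Ro.from_rotvec(o["orientation"]).as_matrix().T+np.array(o["tcp_pos"])
    W[d==0]=np.nan
    return p,W
def save(p,n): cv2.imwrite(n,cv2.cvtColor(p,cv2.COLOR_RGB2BGR))
E
python3 - <<'E'
from h import *
for n in("top","side"):
    p,W=cloud(n); save(p,f"pics/{n}0.png"); np.savez(f"{n}0.npz",p=p,W=W)
o=monitor.get_obs(); print(o)
print(Ro.from_rotvec(o["orientation"]).as_matrix().round(3))
E
```

```text
pics
{'clock': 0.1, 'joints': array([-1.42310382,  0.47775602,  0.02237972,  1.55628521, -0.01149389,
        1.10932534, -0.08310871]), 'qvel': array([-0.00072753, -0.00186938, -0.00092667, -0.003104  ,  0.00128425,
        0.00150197,  0.00027552]), 'tau': array([ 3.74387484e-03, -5.97756600e+01,  1.61335174e+00, -2.81953382e+01,
        1.28204082e-02,  4.99444257e-03, -1.27885303e-05]), 'tcp_pos': array([0.17068702, 0.65253732, 0.23042624]), 'orientation': array([-4.00723025e-01, -3.11586171e+00,  2.58210938e-03]), 'contact_force': array([ 0.79880754,  0.48637015, -0.31757091]), 'moment': array([-0.0873327 , -0.03163295, -0.01126344]), 'gripper_force': 0.0, 'grip_width': 0.08565714163953583}
[[-0.967  0.253 -0.   ]
 [ 0.253  0.967 -0.002]
 [-0.    -0.002 -1.   ]]
```

View pics/top0.png

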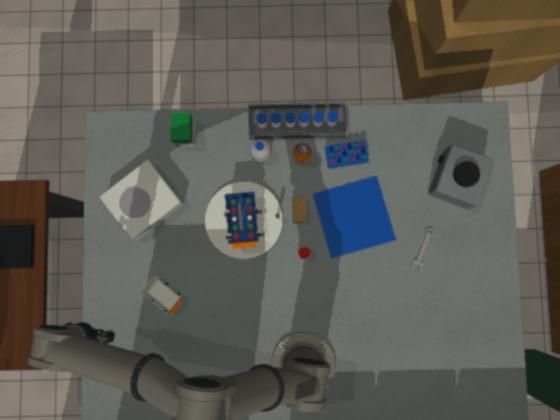

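View pics/side0.png

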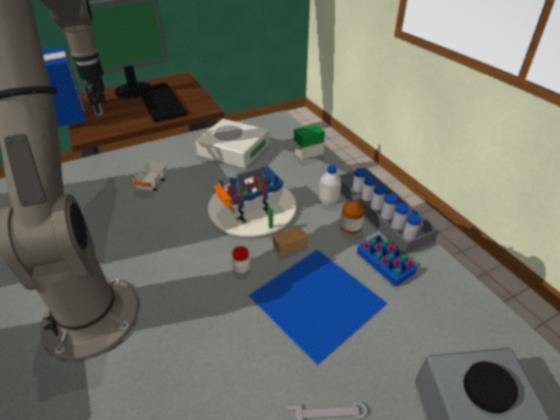

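Top view: the turntable is centred at about (243,219), with the blue bin on it at (241,217), its orange ends at (244,243) and the green post at (277,215). The mat is at (354,217), the cardboard box at (300,209) between it and the turntable, and the jar at (304,253). The side view shows the same layout. Next I'll measure positions.

```bash
python3 - <<'E'
from h import *
for n in("top","side"):
    z=np.load(n+"0.npz"); p,W=z["p"].astype(int),z["W"]
    hsv=cv2.cvtColor(z["p"],cv2.COLOR_RGB2HSV).astype(int); X,Y,Z=W[...,0],W[...,1],W[...,2]
    if n=="top":
        for q in [(243,219),(277,215),(354,217),(300,209),(304,253),(303,360)]: print(q,W[q[1],q[0]].round(3))
        c0=W[219,243][:2]; cm=W[217,354][:2]
    near=np.hypot(X-c0[0],Y-c0[1])<0.2
    mat=(hsv[...,0]>100)&(hsv[...,0]<125)&(hsv[...,1]>150)&(abs(Z)<.015)&(np.hypot(X-cm[0],Y-cm[1])<.2)
    rc=cv2.minAreaRect(W[mat][:,:2].astype(np.float32)); print(n,"mat",mat.sum(),rc,W[mat].mean(0).round(4))
    d=near&(abs(Z-.016)<.008)&(hsv[...,1]<60)&(hsv[...,2]>130)
    if d.sum()>20: print("disc",d.sum(),cv2.minEnclosingCircle(W[d][:,:2].astype(np.float32)),np.nanmedian(Z[d]))
    g=near&(hsv[...,0]>45)&(hsv[...,0]<85)&(hsv[...,1]>90)&(Z>.02)
    print("green",g.sum(),W[g][:40].round(3).tolist()[:12])
    o=near&(hsv[...,0]<18)&(hsv[...,1]>150)&(Z>.05)
    for lo,hi in((.06,.09),(.09,.12)):
        s=o&(Z>lo)&(Z<hi); print("orange",lo,s.sum(),W[s].mean(0).round(4) if s.any() else"")
    h=near&(Z>.138)&(Z<.165); print("handle",h.sum(),W[h].mean(0).round(4),np.nanmedian(Z[h]))
    print(cv2.minAreaRect(W[h][:,:2].astype(np.float32)))
    b=near&(Z>.085)&(Z<.125)&(hsv[...,0]>95)&(hsv[...,0]<130)&(hsv[...,1]>100)
    print("blue",b.sum(),cv2.minAreaRect(W[b][:,:2].astype(np.float32)))
E
```

```text
(243, 219) [0.523 0.199 0.051]
(277, 215) [0.532 0.076 0.083]
(354, 217) [ 0.525 -0.207  0.001]
(300, 209) [ 0.555 -0.007  0.042]
(304, 253) [ 0.396 -0.017  0.055]
(303, 360) [0.068 0.003 0.296]
top mat 4340 ((0.562416136264801, -0.19745977222919464), (0.3172371983528137, 0.2471686601638794), 14.4833345413208) [ 0.527  -0.2063  0.0038]
disc 2079 ((0.5243998169898987, 0.20166897773742676), 0.1428249329328537) 0.01590516612820473
green 58 [[0.589, 0.18, 0.097], [0.59, 0.177, 0.088], [0.591, 0.174, 0.081], [0.587, 0.233, 0.093], [0.589, 0.231, 0.082], [0.586, 0.184, 0.095], [0.586, 0.18, 0.096], [0.585, 0.176, 0.105], [0.586, 0.173, 0.093], [0.584, 0.237, 0.096], [0.584, 0.234, 0.09], [0.583, 0.23, 0.096]]
orange 0.06 17 [0.4889 0.2026 0.0863]
orange 0.09 156 [0.4399 0.1937 0.1025]
handle 95 [0.5217 0.201  0.1506] 0.1513898542151144
((0.5233238339424133, 0.2012813687324524), (0.08611061424016953, 0.012307938188314438), 3.9113380908966064)
blue 121 ((0.5283384323120117, 0.2016041874885559), (0.16517338156700134, 0.09998171776533127), 3.6826226711273193)
side mat 7864 ((0.563400387763977, -0.1930314153432846), (0.3179088532924652, 0.24852906167507172), 14.509693145751953) [ 0.5247 -0.2128  0.0036]
disc 1890 ((0.5273811221122742, 0.20397117733955383), 0.14388500154018402) 0.015940022866761813
green 98 [[0.569, 0.202, 0.124], [0.588, 0.237, 0.096], [0.568, 0.2, 0.122], [0.587, 0.236, 0.093], [0.588, 0.229, 0.097], [0.569, 0.202, 0.116], [0.585, 0.23, 0.093], [0.589, 0.231, 0.092], [0.606, 0.223, 0.068], [0.584, 0.184, 0.096], [0.588, 0.186, 0.094], [0.59, 0.182, 0.096]]
orange 0.06 163 [0.4726 0.1994 0.0777]
orange 0.09 148 [0.4486 0.1956 0.1021]
handle 158 [0.5244 0.2008 0.1467] 0.14779707236223988
((0.5265803337097168, 0.20261526107788086), (0.0891447439789772, 0.016202403232455254), 1.2170100212097168)
blue 292 ((0.5301946997642517, 0.2030715048313141), (0.17314030230045319, 0.1108698844909668), 3.3468241691589355)
```

```bash
python3 - <<'E'
from h import *
z=np.load("top0.npz")["p"][165:265,195:325]; save(cv2.resize(z,(780,600),interpolation=cv2.INTER_CUBIC),"pics/crop0.png")
E
```

```text
(no output)
```

View pics/crop0.png

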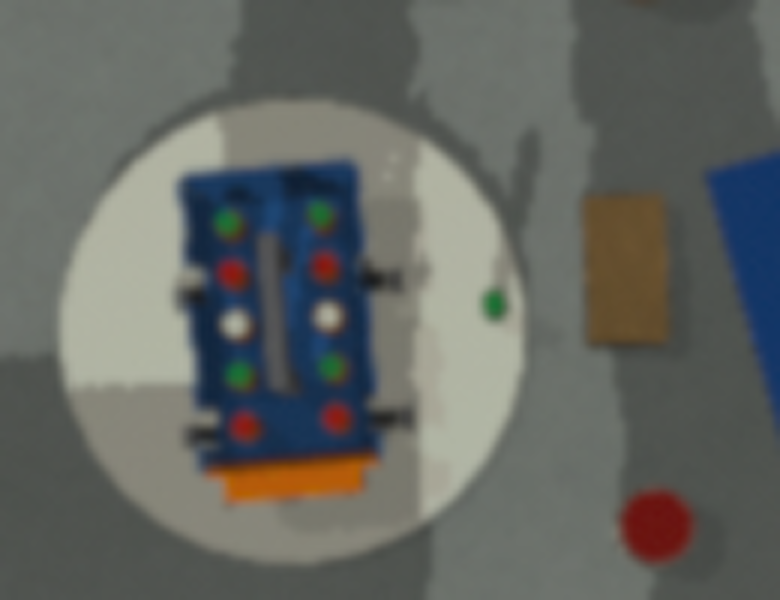

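The crop shows the handle (crop pixels (265,235) to (290,390)), the green post at (493,303), and two runner ends on each side. The numbers fit together:
- **Axis:** about (0.5255, 0.2025).
- **Post:** 126 mm from the axis, at -87°.
- **Handle:** top at 0.151 m, lying 3.5° from world x.
- **Mat:** centre about (0.527, -0.207).

Now I'll move above the handle.

```bash
cat >> h.py <<'E'
def to(x,y,z,yawdeg):
    "turn (rad about tool z, to be done first), then shift in tool cm"
    o=monitor.get_obs(); R=Ro.from_rotvec(o["orientation"]).as_matrix()
    yaw=np.arctan2(R[1,1],R[0,1]); a=np.radians(yawdeg)
    t=Ro.from_euler("z",a-yaw).as_rotvec()[2]
    R2=np.array([[-np.sin(a),np.cos(a),0],[np.cos(a),np.sin(a),0],[0,0,-1]])
    sh=R2.T@(np.array([x,y,z])-o["tcp_pos"])*100
    print("t",round(o["clock"],2),"tcp",o["tcp_pos"].round(4),"yaw",np.degrees(yaw).round(2),"tilt",R[:2,2].round(3),"turn z",round(-t,3),"shift",sh.round(2),"J",o["joints"].round(2),"F",o["contact_force"].round(1),"w",round(o["grip_width"],4),"g",round(o["gripper_force"],1))
E
python3 -m crank '[[[0,0,0],[0,0,-0.106]],[[0,0,0],[0,0,-0.106]],[[0,0,0],[0,0,-0.106]],[[-2,-3,0],[0,0,0]],[[-2.72,-3.93,0],[0,0,0]]]' 8.5 40
python3 -m crank '[[[-2.72,-3.93,0],[0,0,0]],[[-2.72,-3.93,0],[0,0,0]],[[-2.72,-3.93,0],[0,0,0]],[[-2.72,-3.93,0],[0,0,0]],[[-2.72,-3.93,0],[0,0,0]]]'
python3 -m crank '[[[-2.72,-3.93,0],[0,0,0]],[[-2.72,-3.93,0],[0,0,0]],[[-2.72,-3.93,0],[0,0,0]],[[-2,-3,0],[0,0,0]],[[0,0,0],[0,0,0]]]'
python3 -c "
from h import *
to(.5255,.2025,.23,93.5)
p,W=cloud('wrist'); save(p,'pics/w1.png')
X,Y,Z=W[...,0],W[...,1],W[...,2]
h=(np.hypot(X-.5255,Y-.2025)<.07)&(Z>.14)&(Z<.165)
print(h.sum(),cv2.minAreaRect(W[h][:,:2].astype(np.float32)),np.nanmedian(Z[h]))
"
```

```text
clock: 0.6
tcp_pos: [0.2201, 0.5874, 0.2304]
orientation: [0.106, -3.138, 0.0]
contact_force: [1.1, 0.4, 0.5]
grip_width: 0.0848
gripper_force: 0.0
clock: 1.1
tcp_pos: [0.3709, 0.3972, 0.2311]
orientation: [0.098, -3.14, 0.0]
contact_force: [1.5, 0.7, -0.2]
grip_width: 0.0849
gripper_force: 0.0
clock: 1.6
tcp_pos: [0.484, 0.2518, 0.2312]
orientation: [-0.083, 3.139, -0.004]
contact_force: [0.4, -0.3, -0.5]
grip_width: 0.0855
gripper_force: 0.0
t 1.6 tcp [0.484  0.2518 0.2312] yaw 93.02 tilt [ 0.001 -0.003] turn z -0.008 shift [-3.84 -5.17  0.12] J [-0.72  0.26  0.15  1.88 -0.04  1.01  1.07] F [ 0.4 -0.3 -0.5] w 0.0855 g 0.0
2437 ((0.5249071717262268, 0.2061578929424286), (0.08926310390233994, 0.012538125738501549), 3.4947683811187744) 0.1515222827479742
```

View pics/w1.png

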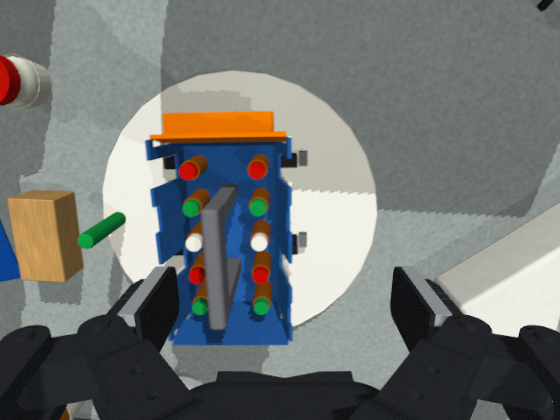

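The wrist view shows the handle at about (220,260), upright between the fingers, with the orange end toward the robot. I'll centre over it, then measure again.

```bash

python3 -m crank '[[[-1.9,-2.6,0.5],[0,0,-0.008]],[[-1.9,-2.5,1],[0,0,0]],[[0,0,1],[0,0,0]],[[0,0,0],[0,0,0]],[[0,0,0],[0,0,0]]]' 
python3 -c "
from h import *
p,W=cloud('wrist')
X,Y,Z=W[...,0],W[...,1],W[...,2]
h=(np.hypot(X-.5255,Y-.2025)<.07)&(Z>.14)&(Z<.165)
print(h.sum(),cv2.minAreaRect(W[h][:,:2].astype(np.float32)),np.nanmedian(Z[h]))
to(.525,.203,.120,93.5)
"
```

```text
clock: 2.15
tcp_pos: [0.5208, 0.2113, 0.206]
orientation: [0.114, -3.138, -0.001]
contact_force: [0.2, 0.2, -0.6]
grip_width: 0.0851
gripper_force: 0.0
2972 ((0.5249902606010437, 0.2063261717557907), (0.08905965089797974, 0.011983362957835197), 3.379343271255493) 0.1516321507616252
t 2.2 tcp [0.5211 0.2114 0.2064] yaw 94.18 tilt [-0.001  0.001] turn z 0.012 shift [-0.34 -0.86  8.64] J [-0.63  0.32  0.17  1.86 -0.06  0.96  1.21] F [-0.2 -0.5 -0.3] w 0.0849 g 0.0
```

```bash

python3 -m crank '[[[-0.3,-0.7,1],[0,0,0.01]],[[0,0,2.2],[0,0,0]],[[0,0,2.2],[0,0,0]],[[0,0,1.5],[0,0,0]],[[0,0,0],[0,0,0]]]' 
python3 -c "
from h import *
to(.525,.2045,.120,93.5)
"
```

```text
clock: 2.7
tcp_pos: [0.5239, 0.2022, 0.1351]
orientation: [0.095, -3.136, 0.003]
contact_force: [-0.8, -0.5, 0.4]
grip_width: 0.0851
gripper_force: 0.0
t 2.7 tcp [0.5239 0.2022 0.1351] yaw 93.47 tilt [-0.004 -0.002] turn z -0.001 shift [-0.13  0.23  1.51] J [-0.61  0.41  0.16  1.92 -0.09  0.82  1.23] F [-0.8 -0.5  0.4] w 0.0851 g 0.0
```

```bash

python3 -m crank '[[[-0.1,0.2,0.8],[0,0,0]],[[0,0,0.7],[0,0,0]],[[0,0,0],[0,0,0]]]' 
python3 -m crank '[[[0,0,0],[0,0,0]],[[0,0,0],[0,0,0]],[[0,0,0],[0,0,0]],[[0,0,0],[0,0,0]],[[0,0,0],[0,0,0]]]' 0 50
python3 -m crank '[[[0,0,0],[0,0,0]],[[0,0,0],[0,0,0]],[[0,0,0],[0,0,0]]]'
python3 -c "
from h import *
to(.525,.2045,.24,93.5)
"
```

```text
clock: 3.0
tcp_pos: [0.5261, 0.2048, 0.1218]
orientation: [0.095, -3.14, 0.0]
contact_force: [0.4, -0.4, -0.1]
grip_width: 0.0853
gripper_force: 0.0
clock: 3.5
tcp_pos: [0.5265, 0.2048, 0.1225]
orientation: [-0.094, 3.14, 0.0]
contact_force: [-0.8, 1.9, 2.7]
grip_width: 0.012
gripper_force: 4.5
clock: 3.8
tcp_pos: [0.5265, 0.2049, 0.1225]
orientation: [-0.095, 3.14, 0.0]
contact_force: [-0.5, 0.6, 3.2]
grip_width: 0.011
gripper_force: 50.3
t 3.8 tcp [0.5265 0.2049 0.1225] yaw 93.46 tilt [0. 0.] turn z -0.001 shift [  0.15  -0.03 -11.75] J [-0.6   0.43  0.16  1.93 -0.09  0.79  1.23] F [-0.5  0.6  3.2] w 0.011 g 50.3
```

The handle is gripped (width about 12 mm). Lifting gently.

```bash

python3 -m crank '[[[0,0,-0.8],[0,0,0]],[[0,0,-1.2],[0,0,0]],[[0,0,-1.5],[0,0,0]],[[0,0,-2],[0,0,0]],[[0,0,0],[0,0,0]]]' - 60
python3 -m crank '[[[0,0,-2],[0,0,0]],[[0,0,-2],[0,0,0]],[[0,0,-2],[0,0,0]],[[0,0,-0.8],[0,0,0]],[[0,0,0],[0,0,0]]]'
python3 -c "
from h import *
p,W=cloud('side'); save(p[120:320,180:440],'pics/s2.png')
to(.527,-.207,.24,93.5)
"
```

```text
clock: 4.3
tcp_pos: [0.5281, 0.2054, 0.1802]
orientation: [-0.094, 3.136, 0.004]
contact_force: [0.3, 0.2, -3.1]
grip_width: 0.011
gripper_force: 58.7
clock: 4.8
tcp_pos: [0.5267, 0.2049, 0.2458]
orientation: [-0.094, 3.139, 0.001]
contact_force: [0.5, 0.1, -3.4]
grip_width: 0.0114
gripper_force: 59.0
t 4.85 tcp [0.5262 0.2047 0.2448] yaw 93.45 tilt [-0. -0.] turn z -0.001 shift [  2.43 -41.1    0.48] J [-0.63  0.28  0.18  1.82 -0.06  1.05  1.2 ] F [-0.7  0.2 -4.5] w 0.0109 g 59.0
```

View pics/s2.png

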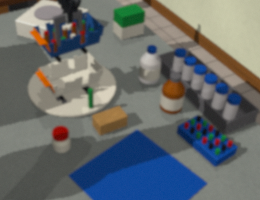

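The side view shows the blue bin hanging level above the white bin, which stayed on the disc. Carrying it to the mat.

```bash

python3 -m crank '[[[0.1,-1.5,0],[0,0,0]],[[0.2,-3,0],[0,0,0]],[[0.25,-4,0],[0,0,0]],[[0.25,-4,0],[0,0,0]],[[0.25,-4,0],[0,0,0]]]'
python3 -m crank '[[[0.25,-4,0],[0,0,0]],[[0.25,-4,0],[0,0,0]],[[0.25,-4,0],[0,0,0]],[[0.25,-4,0],[0,0,0]],[[0.25,-4,0],[0,0,0]]]'
python3 -m crank '[[[0.2,-3,0],[0,0,0]],[[0.1,-1.6,0],[0,0,0]],[[0,0,0],[0,0,0]],[[0,0,0],[0,0,0]]]'
python3 -c "
from h import *
to(.527,-.207,.0875,93.5)
"
```

```text
clock: 5.35
tcp_pos: [0.5246, 0.0365, 0.2441]
orientation: [0.093, -3.138, 0.001]
contact_force: [0.5, 0.5, -3.3]
grip_width: 0.0109
gripper_force: 58.9
clock: 5.85
tcp_pos: [0.5237, -0.1636, 0.2442]
orientation: [0.093, -3.138, -0.0]
contact_force: [1.7, -0.1, -3.6]
grip_width: 0.0108
gripper_force: 58.9
clock: 6.25
tcp_pos: [0.524, -0.2073, 0.2442]
orientation: [0.092, -3.138, -0.001]
contact_force: [0.0, 0.7, -3.4]
grip_width: 0.0111
gripper_force: 59.0
t 6.25 tcp [ 0.524  -0.2073  0.2442] yaw 93.37 tilt [-0.002  0.001] turn z -0.002 shift [-0.3   0.02 15.67] J [-0.06  0.29  0.4   1.83 -0.13  1.04  2.02] F [ 0.   0.7 -3.4] w 0.0111 g 59.0
```

```bash

python3 -m crank '[[[-0.3,0,2],[0,0,0]],[[0,0,4],[0,0,0]],[[0,0,4],[0,0,0]],[[0,0,3],[0,0,0]],[[0,0,1.5],[0,0,0]]]'
python3 -m crank '[[[0,0,0.4],[0,0,0]],[[0,0,0],[0,0,0]]]'
python3 -c "
from h import *
to(.527,-.207,.0845,93.5)
"
```

```text
clock: 6.75
tcp_pos: [0.5263, -0.2046, 0.0972]
orientation: [0.098, -3.135, -0.003]
contact_force: [0.5, 0.2, -3.5]
grip_width: 0.0108
gripper_force: 58.9
clock: 6.95
tcp_pos: [0.5286, -0.2065, 0.0966]
orientation: [-0.096, 3.14, 0.0]
contact_force: [-0.1, -0.1, -3.8]
grip_width: 0.0106
gripper_force: 58.9
t 6.95 tcp [ 0.5286 -0.2065  0.0966] yaw 93.49 tilt [0. 0.] turn z -0.0 shift [ 0.16 -0.04  1.21] J [ 0.    0.49  0.34  1.95 -0.23  0.74  2.1 ] F [-0.1 -0.1 -3.8] w 0.0106 g 58.9
```

```bash

python3 -m crank '[[[0,0,0.4],[0,0,0]],[[0,0,0.4],[0,0,0]],[[0,0,0.2],[0,0,0]],[[0,0,0],[0,0,0]]]'
python3 -m crank '[[[0,0,0.2],[0,0,0]],[[0,0,0.1],[0,0,0]],[[0,0,0],[0,0,0]]]'
python3 -c "
from h import *
to(.527,-.207,.0845,93.5)
"
```

```text
clock: 7.35
tcp_pos: [0.5282, -0.2069, 0.0864]
orientation: [-0.095, 3.14, 0.0]
contact_force: [0.5, 0.5, -3.8]
grip_width: 0.011
gripper_force: 59.0
clock: 7.65
tcp_pos: [0.5285, -0.207, 0.0845]
orientation: [-0.094, 3.139, 0.001]
contact_force: [-3.7, 1.4, 7.0]
grip_width: 0.0106
gripper_force: 60.6
t 7.65 tcp [ 0.5285 -0.207   0.0845] yaw 93.43 tilt [0.001 0.   ] turn z -0.001 shift [ 0.15  0.01 -0.  ] J [ 0.01  0.5   0.33  1.95 -0.24  0.72  2.11] F [-3.7  1.4  7. ] w 0.0106 g 60.6
```

Contact came at the predicted height (0.0845). Releasing and rising.

```bash

python3 -m crank '[[[0,0,0],[0,0,0]],[[0,0,0],[0,0,0]],[[0,0,0],[0,0,0]],[[0,0,0],[0,0,0]],[[0,0,0],[0,0,0]]]' 8.5
python3 -m crank '[[[0,0,0],[0,0,0]],[[0,0,-1],[0,0,0]],[[0,0,-3],[0,0,0]],[[0,0,-4],[0,0,0]],[[0,0,-4],[0,0,0]]]'
python3 -m crank '[[[0,0,0],[0,0,0.14]],[[0,0,0],[0,0,0.14]],[[0,0,0],[0,0,0.14]],[[0,0,0],[0,0,0.14]],[[0,0,0],[0,0,0.14]]]' 4
python3 -m crank '[[[0,0,0],[0,0,0.14]],[[0,0,0],[0,0,0.14]],[[0,0,0],[0,0,0.14]],[[0,0,0],[0,0,0.14]],[[0,0,0],[0,0,0.14]]]'
python3 -m crank '[[[0,0,0],[0,0,0.14]],[[0,0,0],[0,0,0.03]],[[0,0,0],[0,0,0]]]'
python3 -c "
from h import *
for n in('top','wrist'):
    p,W=cloud(n); save(p,f'pics/{n}3.png'); X,Y,Z=W[...,0],W[...,1],W[...,2]
    hsv=cv2.cvtColor(p,cv2.COLOR_RGB2HSV).astype(int)
    h=(np.hypot(X-.5285,Y+.207)<.07)&(Z>.1)&(Z<.125)
    if h.any(): print('handle',h.sum(),cv2.minAreaRect(W[h][:,:2].astype(np.float32)),np.nanmedian(Z[h]))
    d=(np.hypot(X-.5255,Y-.2025)<.155)
    g=d&(hsv[...,0]>45)&(hsv[...,0]<85)&(hsv[...,1]>90)&(Z>.075)&(Z<.095)
    print('post',g.sum(),W[g].mean(0) if g.any() else '')
    l=d&(Z>.07)&(Z<.09)&(hsv[...,1]<80); print('lower rim',l.sum(),cv2.minAreaRect(W[l][:,:2].astype(np.float32)) if l.any() else '')
to(.532,.076,.145,3)
"
```

```text
clock: 8.15
tcp_pos: [0.5282, -0.2069, 0.0832]
orientation: [0.095, -3.14, 0.0]
contact_force: [0.0, 0.3, 0.3]
grip_width: 0.082
gripper_force: 0.0
clock: 8.65
tcp_pos: [0.5277, -0.2069, 0.205]
orientation: [0.094, -3.14, 0.0]
contact_force: [0.9, -0.1, -0.2]
grip_width: 0.0848
gripper_force: 0.0
clock: 9.15
tcp_pos: [0.5282, -0.2069, 0.2041]
orientation: [0.996, 2.979, 0.001]
contact_force: [0.2, 0.2, 0.4]
grip_width: 0.0401
gripper_force: 0.0
clock: 9.65
tcp_pos: [0.5282, -0.2069, 0.204]
orientation: [1.958, 2.457, 0.001]
contact_force: [0.3, -0.3, -0.3]
grip_width: 0.0401
gripper_force: 0.0
clock: 9.95
tcp_pos: [0.5282, -0.2068, 0.2037]
orientation: [2.15, 2.291, 0.0]
contact_force: [-0.4, 0.4, 0.2]
grip_width: 0.0398
gripper_force: 0.0
handle 10 ((0.5598157048225403, -0.20354770123958588), (0.00590107636526227, 0.017101865261793137), 78.97451782226562) 0.1087217364444625
post 10 [0.53076302 0.07583933 0.08365616]
lower rim 154 ((0.5284474492073059, 0.16540580987930298), (0.17612402141094208, 0.18027924001216888), 3.112776517868042)
handle 2756 ((0.5277137756347656, -0.20573408901691437), (0.09023858606815338, 0.012635020539164543), 3.364633560180664) 0.11324521183085855
post 0 
lower rim 0 
t 10.05 tcp [ 0.5282 -0.2068  0.2035] yaw 3.65 tilt [0. 0.] turn z 0.011 shift [28.23  1.86  5.85] J [-0.31  0.4   0.75  1.88 -0.33  0.98  0.64] F [ 0.8  0.3 -0.1] w 0.0398 g 0.0
```

View pics/top3.png

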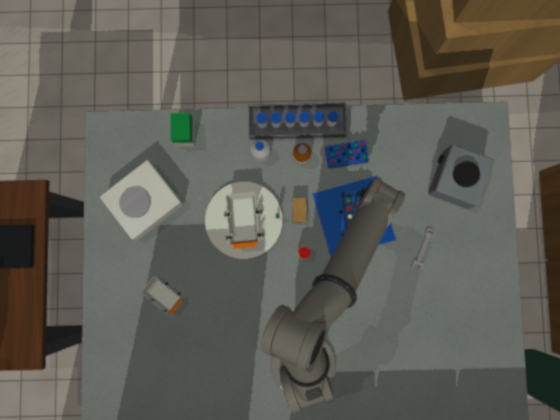

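The blue bin stands on the mat (wrist view puts its handle at (0.528,-0.206), top at 0.113) and the white bin sits undisturbed on the disc. Moving over the post.

```bash

python3 -m crank '[[[2,0.1,0],[0,0,0.01]],[[4.5,0.3,0],[0,0,0]],[[4.5,0.3,0],[0,0,0]],[[4.5,0.3,0],[0,0,0]],[[4.5,0.3,0],[0,0,0]]]'
python3 -m crank '[[[4.5,0.3,0],[0,0,0]],[[3.5,0.2,0],[0,0,0]],[[0,0,0],[0,0,0]],[[0,0,0],[0,0,0]]]'
python3 -c "
from h import *
p,W=cloud('wrist'); save(p,'pics/w4.png'); X,Y,Z=W[...,0],W[...,1],W[...,2]
hsv=cv2.cvtColor(p,cv2.COLOR_RGB2HSV).astype(int)
g=(np.hypot(X-.5315,Y-.0765)<.04)&(Z>.082)&(Z<.092)
print('post',g.sum(),cv2.minEnclosingCircle(W[g][:,:2].astype(np.float32)))
to(.5315,.0765,.045,3)
"
```

```text
clock: 10.55
tcp_pos: [0.5306, -0.0049, 0.2036]
orientation: [2.162, 2.279, 0.001]
contact_force: [1.1, -0.6, -0.1]
grip_width: 0.0399
gripper_force: 0.0
clock: 10.95
tcp_pos: [0.5316, 0.0743, 0.2033]
orientation: [2.16, 2.281, -0.0]
contact_force: [0.2, -0.6, -0.6]
grip_width: 0.04
gripper_force: 0.0
post 314 ((0.5342079997062683, 0.0817527025938034), 0.007534814067184925)
t 11.0 tcp [0.5316 0.0729 0.2034] yaw 2.96 tilt [ 0. -0.] turn z -0.001 shift [3.600e-01 1.000e-02 1.584e+01] J [-0.83  0.34  0.72  1.95 -0.27  0.95  0.07] F [-0.5 -0.7 -0.1] w 0.0399 g 0.0
```

```bash

python3 -m crank '[[[0.6,0.1,2],[0,0,0]],[[0,0,4],[0,0,0]],[[0,0,3],[0,0,0]],[[0,0,1.5],[0,0,0]],[[0,0,1],[0,0,0]]]'
python3 -m crank '[[[0,0,1.5],[0,0,0]],[[0,0,1.5],[0,0,0]],[[0,0,1],[0,0,0]],[[0,0,0],[0,0,0]]]' 
python3 -c "
from h import *
to(.5325,.079,.045,3)
# arc plan: per-row tool shift for turning by da about the axis
for n in (22,24,25): 
    a=np.pi/n; print(n,a,'chord cm',2*12.5*np.sin(a/2))
"
```

```text
clock: 11.5
tcp_pos: [0.5322, 0.0781, 0.0876]
orientation: [-2.166, -2.275, 0.002]
contact_force: [-0.2, -0.3, 0.0]
grip_width: 0.0401
gripper_force: 0.0
clock: 11.9
tcp_pos: [0.5316, 0.0796, 0.0471]
orientation: [-2.163, -2.277, 0.003]
contact_force: [-1.4, -0.9, 0.3]
grip_width: 0.0402
gripper_force: 0.0
t 11.9 tcp [0.5316 0.0796 0.0471] yaw 2.93 tilt [-0.002 -0.   ] turn z -0.001 shift [-0.07  0.09  0.21] J [-0.69  0.57  0.55  2.05 -0.49  0.65  0.24] F [-1.4 -0.9  0.3] w 0.0402 g 0.0
22 0.14279966607226333 chord cm 1.7834795799808085
24 0.1308996938995747 chord cm 1.6350782307535765
25 0.12566370614359174 chord cm 1.5697629882328343
```

The post is caged without contact force. Narrowing the gap and turning anticlockwise round the far side.

```bash
cat >> h.py <<'E'
def arc(k):
    a=np.radians(-87+7.2*k); to(.526+.125*np.cos(a),.2035+.125*np.sin(a),.045,3+7.2*k)
E
python3 -m crank '[[[0,0,0.1],[0,0,0]],[[0.1,1.2,0.1],[0,0,-0.125]],[[0.1,1.57,0],[0,0,-0.125]],[[0.1,1.57,0],[0,0,-0.125]],[[0.1,1.57,0],[0,0,-0.125]]]' 2.6 20
python3 -c "
from h import *
arc(4)"
```

```text
clock: 12.4
tcp_pos: [0.5884, 0.097, 0.0467]
orientation: [1.528, 2.745, -0.002]
contact_force: [-0.7, -2.7, -1.0]
grip_width: 0.0262
gripper_force: 1.1
t 12.4 tcp [0.5884 0.097  0.0467] yaw 31.81 tilt [-0.    -0.001] turn z 0.0 shift [-0.16  0.31  0.17] J [-0.57  0.62  0.41  1.9  -0.37  0.7   0.61] F [-0.7 -2.7 -1. ] w 0.0262 g 1.1
```

```bash

python3 -m crank '[[[0.05,1.65,0.05],[0,0,-0.125]],[[0.05,1.6,0],[0,0,-0.125]],[[0.1,1.57,0],[0,0,-0.125]],[[0.1,1.57,0],[0,0,-0.125]],[[0.1,1.57,0],[0,0,-0.125]]]'
python3 -c "
from h import *
arc(9)"
```

```text
clock: 12.9
tcp_pos: [0.641, 0.1555, 0.0465]
orientation: [0.61, 3.08, -0.002]
contact_force: [-0.1, -3.2, -1.4]
grip_width: 0.026
gripper_force: 1.1
t 12.9 tcp [0.641  0.1555 0.0465] yaw 67.59 tilt [ 0.001 -0.002] turn z -0.004 shift [-0.04  0.1   0.15] J [-0.51  0.67  0.25  1.74 -0.22  0.76  1.03] F [-0.1 -3.2 -1.4] w 0.026 g 1.1
```

```bash

python3 -m crank '[[[0.1,1.6,0],[0,0,-0.125]],[[0.1,1.6,0],[0,0,-0.125]],[[0.1,1.57,0],[0,0,-0.125]],[[0.1,1.57,0],[0,0,-0.125]],[[0.1,1.57,0],[0,0,-0.125]]]'
python3 -c "
from h import *
arc(14)"
```

```text
clock: 13.4
tcp_pos: [0.6476, 0.2337, 0.0466]
orientation: [-0.367, 3.118, -0.002]
contact_force: [-0.5, -1.7, -0.2]
grip_width: 0.026
gripper_force: 1.0
t 13.4 tcp [0.6476 0.2337 0.0466] yaw 103.41 tilt [ 0.002 -0.001] turn z -0.007 shift [ 0.03 -0.03  0.16] J [-0.5   0.7   0.09  1.65 -0.08  0.79  1.43] F [-0.5 -1.7 -0.2] w 0.026 g 1.0
```

```bash

python3 -m crank '[[[0.12,1.57,0],[0,0,-0.13]],[[0.1,1.57,0],[0,0,-0.125]],[[0.1,1.57,0],[0,0,-0.125]],[[0.1,1.57,0],[0,0,-0.125]],[[0.1,1.57,0],[0,0,-0.125]]]'
python3 -c "
from h import *
arc(19)"
```

```text
clock: 13.9
tcp_pos: [0.6068, 0.3001, 0.0465]
orientation: [-1.315, 2.851, -0.003]
contact_force: [0.5, -2.3, 0.0]
grip_width: 0.0261
gripper_force: 1.0
t 13.9 tcp [0.6068 0.3001 0.0465] yaw 139.53 tilt [ 0.002 -0.001] turn z -0.005 shift [ 0.09 -0.07  0.15] J [-0.5   0.68 -0.07  1.68  0.07  0.79  1.83] F [ 0.5 -2.3  0. ] w 0.0261 g 1.0
```

```bash

python3 -m crank '[[[0.15,1.5,0],[0,0,-0.13]],[[0.1,1.57,0],[0,0,-0.125]],[[0.1,1.57,0],[0,0,-0.125]],[[0.1,1.57,0],[0,0,-0.125]],[[0.1,1.5,0],[0,0,-0.12]]]'
python3 -c "
from h import *
arc(25)"
```

```text
clock: 14.4
tcp_pos: [0.536, 0.3291, 0.0466]
orientation: [-2.128, 2.308, -0.003]
contact_force: [1.7, -1.6, -0.8]
grip_width: 0.0261
gripper_force: 1.0
t 14.4 tcp [0.536  0.3291 0.0466] yaw 175.35 tilt [ 0.002 -0.   ] turn z -0.133 shift [-0.01  1.65  0.16] J [-0.48  0.63 -0.23  1.79  0.2   0.74  2.24] F [ 1.7 -1.6 -0.8] w 0.0261 g 1.0
```

```bash

python3 -m crank '[[[0.05,0.9,0],[0,0,-0.06]],[[0,0.7,0],[0,0,-0.06]],[[0,0.3,0],[0,0,-0.01]],[[0,0.2,0],[0,0,0]],[[0,0,0],[0,0,0]]]'
python3 -c "
from h import *
arc(25)"
```

```text
clock: 14.9
tcp_pos: [0.5148, 0.3296, 0.0463]
orientation: [-2.268, 2.173, -0.001]
contact_force: [1.2, -1.0, 0.6]
grip_width: 0.0263
gripper_force: 0.5
t 14.9 tcp [0.5148 0.3296 0.0463] yaw -177.54 tilt [0.001 0.   ] turn z -0.009 shift [ 0.15 -0.46  0.13] J [-0.47  0.61 -0.27  1.83  0.23  0.73  2.32] F [ 1.2 -1.   0.6] w 0.0263 g 0.5
```

```bash

python3 -m crank '[[[0,0.2,0],[0,0,0]],[[0,0.2,0],[0,0,0]],[[0,0.1,0],[0,0,0]],[[0,0,0],[0,0,0]]]'
python3 -c "
from h import *
arc(25)"
```

```text
clock: 15.3
tcp_pos: [0.5134, 0.3296, 0.0463]
orientation: [-2.263, 2.17, -0.004]
contact_force: [12.0, 3.3, -7.1]
grip_width: 0.0256
gripper_force: 6.0
t 15.3 tcp [0.5134 0.3296 0.0463] yaw -177.58 tilt [0.007 0.003] turn z -0.01 shift [ 0.16 -0.59  0.13] J [-0.47  0.61 -0.27  1.84  0.23  0.72  2.31] F [12.   3.3 -7.1] w 0.0256 g 6.0
```

The force rose to 12 N, so the disc is at its stop. Opening, rising and checking.

```bash

python3 -m crank '[[[0,-0.3,0],[0,0,0]],[[0,0,0],[0,0,0]],[[0,0,0],[0,0,0]]]' 4.2
python3 -m crank '[[[0,0,-1],[0,0,0]],[[0,0,-4],[0,0,0]],[[0,0,-5],[0,0,0]],[[0,0,-5],[0,0,0]],[[0,0,-4.4],[0,0,0]]]'
python3 -m crank '[[[0,0,0],[0,0,0.14]],[[0,0,0],[0,0,0.14]],[[0,0,0],[0,0,0.14]],[[0,0,0],[0,0,0.14]],[[0,0,0],[0,0,0.14]]]' 8.5
python3 -m crank '[[[0,0,0],[0,0,0.14]],[[0,0,0],[0,0,0.14]],[[0,0,0],[0,0,0.14]],[[0,0,0],[0,0,0.14]],[[0,0,0],[0,0,0.14]]]'
python3 -c "
from h import *
for n in('top','side'):
    p,W=cloud(n); np.savez(n+'5.npz',p=p,W=W); X,Y,Z=W[...,0],W[...,1],W[...,2]
    hsv=cv2.cvtColor(p,cv2.COLOR_RGB2HSV).astype(int)
    d=(np.hypot(X-.526,Y-.2035)<.16)
    g=d&(hsv[...,0]>45)&(hsv[...,0]<85)&(hsv[...,1]>90)&(Z>.07)&(Z<.095)
    print('post',g.sum(),W[g].mean(0) if g.any() else '')
    l=d&(Z>.068)&(Z<.09)&(hsv[...,1]<80)&(abs(Y-.2035)<.08); print('lower rim',l.sum(),cv2.minAreaRect(W[l][:,:2].astype(np.float32)) if l.any() else '')
    o=d&(hsv[...,0]<18)&(hsv[...,1]>150)&(Z>.05); print('orange',o.sum(),W[o].mean(0) if o.any() else '')
    q=(hsv[...,0]<22)&(hsv[...,1]>100)&(np.hypot(X-.54,Y+.21)<.13); print('orange blue bin',W[q].mean(0) if q.any() else '')
save(np.vstack([np.load('top5.npz')['p'][130:290,190:410]]*1).repeat(3,0).repeat(3,1),'pics/t5.png')
to(.526,-.2065,.24,93.5)
"
```

```text
clock: 15.6
tcp_pos: [0.5114, 0.3294, 0.0455]
orientation: [2.27, -2.171, -0.001]
contact_force: [-0.2, 0.3, -1.0]
grip_width: 0.0422
gripper_force: 0.0
clock: 16.1
tcp_pos: [0.5118, 0.3297, 0.2433]
orientation: [-2.27, 2.17, -0.0]
contact_force: [0.0, -0.6, -0.1]
grip_width: 0.042
gripper_force: 0.0
clock: 16.6
tcp_pos: [0.5116, 0.3295, 0.2406]
orientation: [-1.38, 2.822, 0.001]
contact_force: [0.0, 0.2, -0.7]
grip_width: 0.0848
gripper_force: 0.0
clock: 17.1
tcp_pos: [0.5116, 0.3296, 0.2405]
orientation: [0.329, -3.124, -0.001]
contact_force: [-0.2, -0.2, 0.6]
grip_width: 0.0848
gripper_force: 0.0
post 0 
lower rim 156 ((0.5220713019371033, 0.20179426670074463), (0.17652535438537598, 0.10702881962060928), 2.976516008377075)
orange 152 [0.61532474 0.20575416 0.07692185]
orange blue bin [ 0.45000884 -0.21585566  0.06115561]
post 19 [0.51767752 0.3270154  0.08036441]
lower rim 292 ((0.5350035429000854, 0.2055986076593399), (0.19679199159145355, 0.1121596172451973), 2.566911458969116)
orange 171 [0.61461625 0.21522939 0.07875557]
orange blue bin [ 0.47196081 -0.21053822  0.05072451]
t 17.2 tcp [0.5117 0.3296 0.2404] yaw 102.3 tilt [-0.  0.] turn z 0.154 shift [ 1.84e+00 -5.36e+01  4.00e-02] J [-0.63  0.36 -0.05  1.71  0.02  1.07  1.09] F [ 0.4  0.5 -0.5] w 0.085 g 0.0
```

View pics/t5.png

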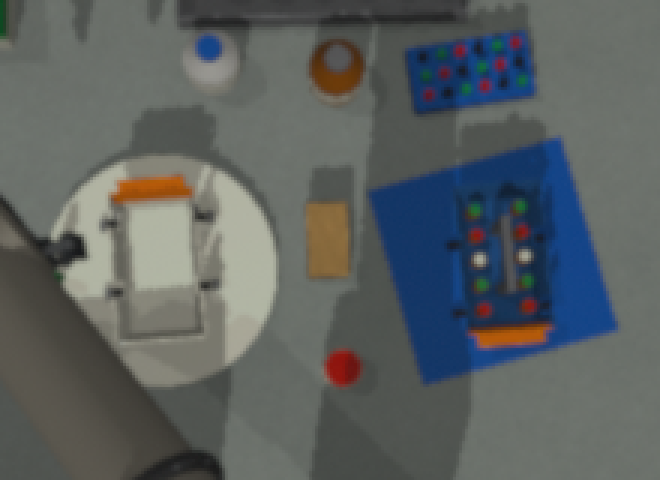

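The table is turned: the white bin's orange tab is now on the far side (152,188 in the crop), and the blue bin stands on the mat with its orange end toward the robot (512,335). I'll measure the white bin with the wrist camera at the same yaw I'll use for carrying.

```bash

python3 -m crank '[[[-1.2,-3,-1],[0,0,0.077]],[[-1.2,-3.2,-1],[0,0,0.077]],[[-1.2,-3.2,-1],[0,0,0]],[[-1.2,-3,-1],[0,0,0]],[[0,0,0],[0,0,0]]]'
python3 -m crank '[[[0,0,0],[0,0,0]],[[0,0,0],[0,0,0]]]'
cat > meas.py <<'E'
from h import *
p,W=cloud('wrist'); save(p,'pics/w6.png'); X,Y,Z=W[...,0],W[...,1],W[...,2]; np.savez('w6.npz',p=p,W=W)
hsv=cv2.cvtColor(p,cv2.COLOR_RGB2HSV).astype(int)
d=(np.hypot(X-.526,Y-.2035)<.12)
l=d&(Z>.074)&(Z<.088)&(hsv[...,1]<80)
print('rim',l.sum(),cv2.minAreaRect(W[l][:,:2].astype(np.float32)),np.nanmedian(Z[l]))
o=d&(hsv[...,0]<18)&(hsv[...,1]>150)&(Z>.05); print('orange',o.sum(),W[o].mean(0),cv2.minAreaRect(W[o][:,:2].astype(np.float32)))
to(.527,-.207,.28,93.5)
E
python3 meas.py
```

```text
clock: 17.7
tcp_pos: [0.5773, 0.2064, 0.2819]
orientation: [-0.09, 3.137, -0.002]
contact_force: [0.6, 0.9, 0.8]
grip_width: 0.0854
gripper_force: 0.0
clock: 17.9
tcp_pos: [0.5735, 0.2135, 0.2796]
orientation: [0.102, -3.139, -0.001]
contact_force: [-0.4, 0.9, 0.4]
grip_width: 0.0853
gripper_force: 0.0
rim 2418 ((0.5339220762252808, 0.2069658786058426), (0.1957916021347046, 0.10876964032649994), 3.225491762161255) 0.0802160097460269
orange 2596 [0.61562945 0.21086668 0.07740688] ((0.5968495011329651, 0.20473335683345795), (0.06910943239927292, 0.1106550320982933), 1.8855881690979004)
t 17.95 tcp [0.5734 0.2138 0.2795] yaw 93.72 tilt [-0.001  0.001] turn z 0.004 shift [  7.2  -41.71  -0.05] J [-0.48  0.33  0.03  1.66 -0.01  1.15  1.19] F [-0.  -0.5  0.1] w 0.0853 g 0.0
```

View pics/w6.png

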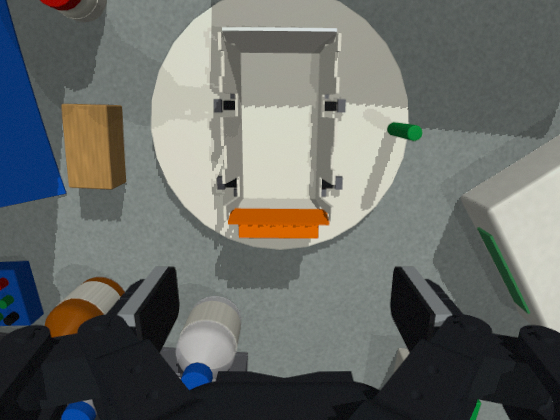

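The wrist view shows the white bin empty and seated on the disc, with the notch and slot pairs at rows ~105 and ~183 and the orange tab at (280,225). Subtracting the tab from the rim rectangle puts its centre at (0.526, 0.2065) in the wrist frame, at 3.2°. Going back to the blue bin.

```bash

python3 -m crank '[[[0.5,-3,0],[0,0,0.004]],[[0.7,-4,0],[0,0,0]],[[0.7,-4,0],[0,0,0]],[[0.7,-4,0],[0,0,0]],[[0.7,-4,0],[0,0,0]]]'
python3 -m crank '[[[0.7,-4,0],[0,0,0]],[[0.7,-4,0],[0,0,0]],[[0.7,-4,0],[0,0,0]],[[0.7,-4,0],[0,0,0]],[[0.7,-4,2]]]' || python3 -m crank '[[[0.7,-4,0],[0,0,0]],[[0.7,-4,0],[0,0,0]],[[0.7,-4,0],[0,0,0]],[[0.7,-4,0],[0,0,0]],[[0.7,-3,2],[0,0,0]]]'
python3 -m crank '[[[0.2,0,2.5],[0,0,0]],[[0,0,2.5],[0,0,0]],[[0,0,0],[0,0,0]],[[0,0,0],[0,0,0]]]'
cat > mh.py <<'E'
from h import *
p,W=cloud('wrist'); X,Y,Z=W[...,0],W[...,1],W[...,2]
h=(np.hypot(X-.528,Y+.206)<.07)&(Z>.105)&(Z<.125)
print(h.sum(),cv2.minAreaRect(W[h][:,:2].astype(np.float32)),np.nanmedian(Z[h]))
to(.528,-.207,.0825,93.4)
E
python3 mh.py
```

```text
clock: 18.45
tcp_pos: [0.5517, 0.0206, 0.2796]
orientation: [0.096, -3.14, -0.001]
contact_force: [0.4, 0.2, 0.3]
grip_width: 0.0849
gripper_force: 0.0
clock: 18.95
tcp_pos: [0.5297, -0.1729, 0.2618]
orientation: [-0.092, 3.135, -0.002]
contact_force: [0.7, 0.5, -0.6]
grip_width: 0.0851
gripper_force: 0.0
clock: 19.35
tcp_pos: [0.5266, -0.1701, 0.2099]
orientation: [0.093, -3.139, -0.001]
contact_force: [0.1, -0.0, 0.4]
grip_width: 0.085
gripper_force: 0.0
2274 ((0.5272502303123474, -0.20563136041164398), (0.08926302194595337, 0.012346409261226654), 3.5860087871551514) 0.11347569927787125
t 19.4 tcp [ 0.5272 -0.1704  0.2108] yaw 93.39 tilt [0.001 0.   ] turn z -0.0 shift [ 0.14 -3.66 12.83] J [ 0.03  0.3   0.21  1.88 -0.08  0.96  1.9 ] F [-0.3 -0.7  0.9] w 0.085 g 0.0invalid input
```

```bash

python3 -m crank '[[[0,-1.8,1],[0,0,0]],[[0.1,-1.8,1.5],[0,0,0]],[[0,0,2],[0,0,0]],[[0,0,0],[0,0,0]]]'
python3 -c "
from h import *
to(.528,-.207,.0835,93.4)"
```

```text
clock: 19.8
tcp_pos: [0.5269, -0.2069, 0.1641]
orientation: [0.09, -3.138, -0.001]
contact_force: [-1.2, 0.7, 0.2]
grip_width: 0.0849
gripper_force: 0.0
t 19.8 tcp [ 0.5269 -0.2069  0.1641] yaw 93.29 tilt [-0.002  0.001] turn z -0.002 shift [-0.11 -0.02  8.06] J [ 0.09  0.38  0.22  1.9  -0.1   0.88  1.99] F [-1.2  0.7  0.2] w 0.0849 g 0.0
```

```bash

python3 -m crank '[[[-0.1,0,2],[0,0,0]],[[0,0,2.5],[0,0,0]],[[0,0,2],[0,0,0]],[[0,0,1.2],[0,0,0]],[[0,0,0],[0,0,0]]]'
python3 -c "
from h import *
to(.528,-.207,.0835,93.4)"
```

```text
clock: 20.3
tcp_pos: [0.5284, -0.2064, 0.0876]
orientation: [0.092, -3.139, -0.001]
contact_force: [0.5, 0.2, -0.0]
grip_width: 0.0849
gripper_force: 0.0
t 20.3 tcp [ 0.5284 -0.2064  0.0876] yaw 93.34 tilt [-0.001  0.001] turn z -0.001 shift [ 0.05 -0.06  0.41] J [ 0.11  0.49  0.19  1.95 -0.14  0.72  2.02] F [ 0.5  0.2 -0. ] w 0.0849 g 0.0
```

```bash

python3 -m crank '[[[0,0,0.3],[0,0,0]],[[0,0,0],[0,0,0]]]'
python3 -m crank '[[[0,0,0],[0,0,0]],[[0,0,0],[0,0,0]],[[0,0,0],[0,0,0]],[[0,0,0],[0,0,0]],[[0,0,0],[0,0,0]]]' 0 60
python3 -m crank '[[[0,0,0],[0,0,0]],[[0,0,0],[0,0,0]],[[0,0,0],[0,0,0]]]'
python3 -c "
from h import *
to(.528,-.207,.0835,93.4)"
```

```text
clock: 20.5
tcp_pos: [0.5292, -0.2073, 0.0858]
orientation: [-0.09, 3.139, -0.001]
contact_force: [0.3, -0.5, 0.4]
grip_width: 0.0848
gripper_force: 0.0
clock: 21.0
tcp_pos: [0.5284, -0.2071, 0.0849]
orientation: [-0.09, 3.14, 0.0]
contact_force: [-0.0, 4.3, 4.7]
grip_width: 0.012
gripper_force: 5.4
clock: 21.3
tcp_pos: [0.5286, -0.207, 0.085]
orientation: [-0.09, 3.14, 0.0]
contact_force: [-0.2, 1.4, 3.6]
grip_width: 0.0112
gripper_force: 59.3
t 21.3 tcp [ 0.5286 -0.207   0.085 ] yaw 93.29 tilt [0. 0.] turn z -0.002 shift [ 0.06 -0.    0.15] J [ 0.11  0.49  0.19  1.95 -0.14  0.72  2.02] F [-0.2  1.4  3.6] w 0.0112 g 59.3
```

```bash

python3 -m crank '[[[0,0,-1],[0,0,0]],[[0,0,-3],[0,0,0]],[[0,0,-4],[0,0,0]],[[0,0,-4],[0,0,0]],[[0,0,-3.5],[0,0,0]]]'
python3 -m crank '[[[0,1.5,0],[0,0,0]],[[-0.2,3,0],[0,0,0]],[[-0.25,4,0],[0,0,0]],[[-0.25,4,0],[0,0,0]],[[-0.25,4,0],[0,0,0]]]'
python3 -m crank '[[[-0.25,4,0],[0,0,0]],[[-0.25,4,0],[0,0,0]],[[-0.25,4,0],[0,0,0]],[[-0.25,4,0],[0,0,0]],[[-0.25,3.5,0],[0,0,0]]]'
python3 -c "
from h import *
to(.5273,.2051,.24,93.4)"
```

```text
clock: 21.8
tcp_pos: [0.5279, -0.2075, 0.2418]
orientation: [0.089, -3.14, 0.001]
contact_force: [0.5, -0.4, -3.6]
grip_width: 0.0112
gripper_force: 59.0
clock: 22.3
tcp_pos: [0.5269, -0.0399, 0.2384]
orientation: [0.09, -3.138, -0.0]
contact_force: [1.2, 0.1, -4.0]
grip_width: 0.0111
gripper_force: 59.0
clock: 22.8
tcp_pos: [0.528, 0.1559, 0.2384]
orientation: [0.092, -3.138, 0.001]
contact_force: [1.1, -0.1, -3.2]
grip_width: 0.0112
gripper_force: 59.0
t 22.8 tcp [0.528  0.1559 0.2384] yaw 93.36 tilt [-0.003 -0.001] turn z -0.001 shift [-0.22  4.92 -0.16] J [-0.43  0.27  0.04  1.85 -0.01  1.03  1.24] F [ 1.1 -0.1 -3.2] w 0.0112 g 59.0
```

```bash

python3 -m crank '[[[-0.1,2.3,0],[0,0,0]],[[-0.1,1.8,0],[0,0,0]],[[0,0.5,0],[0,0,0]],[[0,0,0],[0,0,0]],[[0,0,0],[0,0,0]]]'
python3 -c "
from h import *
to(.5273,.2051,.157,93.2)"
```

```text
clock: 23.3
tcp_pos: [0.5289, 0.198, 0.2392]
orientation: [0.088, -3.139, 0.002]
contact_force: [-0.1, -0.5, -3.6]
grip_width: 0.0112
gripper_force: 59.0
t 23.3 tcp [0.5289 0.198  0.2392] yaw 93.2 tilt [-0.001 -0.001] turn z -0.0 shift [0.12 0.72 8.22] J [-0.49  0.29  0.02  1.82 -0.01  1.04  1.16] F [-0.1 -0.5 -3.6] w 0.0112 g 59.0
```

```bash

python3 -m crank '[[[0.1,0.7,1],[0,0,0]],[[0,0,2],[0,0,0]],[[0,0,2],[0,0,0]],[[0,0,1],[0,0,0]],[[0,0,0],[0,0,0]]]'
python3 -c "
from h import *
to(.5273,.2051,.157,93.2)"
```

```text
clock: 23.8
tcp_pos: [0.5266, 0.2056, 0.178]
orientation: [0.089, -3.137, 0.003]
contact_force: [-0.3, -0.3, -3.2]
grip_width: 0.0111
gripper_force: 58.8
t 23.8 tcp [0.5266 0.2056 0.178 ] yaw 93.23 tilt [-0.003 -0.002] turn z 0.001 shift [-0.07 -0.05  2.1 ] J [-0.5   0.36  0.02  1.87 -0.01  0.91  1.15] F [-0.3 -0.3 -3.2] w 0.0111 g 58.8
```

```bash

python3 -m crank '[[[-0.05,-0.05,0.6],[0,0,0]],[[0,0,0.6],[0,0,0]],[[0,0,0.4],[0,0,0]],[[0,0,0],[0,0,0]]]'
python3 -m crank '[[[0,0,0.2],[0,0,0]],[[0,0,0.2],[0,0,0]],[[0,0,0],[0,0,0]]]'
python3 -c "
from h import *
to(.5273,.2051,.157,93.2)"
```

```text
clock: 24.2
tcp_pos: [0.528, 0.2059, 0.1634]
orientation: [0.09, -3.14, 0.0]
contact_force: [0.5, -0.5, -3.4]
grip_width: 0.0113
gripper_force: 59.0
clock: 24.5
tcp_pos: [0.5282, 0.206, 0.1596]
orientation: [0.09, -3.14, 0.0]
contact_force: [0.7, -0.3, -3.4]
grip_width: 0.0111
gripper_force: 59.0
t 24.5 tcp [0.5282 0.206  0.1596] yaw 93.27 tilt [-0. -0.] turn z 0.001 shift [ 0.1  -0.09  0.26] J [-0.49  0.38  0.01  1.89 -0.01  0.87  1.15] F [ 0.7 -0.3 -3.4] w 0.0111 g 59.0
```

The runners are below rim height with no contact, so they are inside the notches. Last few millimetres.

```bash

python3 -m crank '[[[0.1,0,0.15],[0,0,0]],[[0,0,0.15],[0,0,0]],[[0,0,0],[0,0,0]]]'
python3 -c "
from h import *
to(.5273,.2051,.157,93.2)"
```

```text
clock: 24.8
tcp_pos: [0.5273, 0.2061, 0.1571]
orientation: [-0.09, 3.14, 0.0]
contact_force: [0.5, 0.3, -0.5]
grip_width: 0.0111
gripper_force: 59.5
t 24.8 tcp [0.5273 0.2061 0.1571] yaw 93.28 tilt [0. 0.] turn z 0.001 shift [ 0.01 -0.1   0.01] J [-0.49  0.38  0.01  1.89 -0.01  0.87  1.15] F [ 0.5  0.3 -0.5] w 0.0111 g 59.5
```

```bash

python3 -m crank '[[[0,0,0.08],[0,0,0]],[[0,0,0],[0,0,0]]]'
python3 -m crank '[[[0,0,0],[0,0,0]],[[0,0,0],[0,0,0]],[[0,0,0],[0,0,0]],[[0,0,0],[0,0,0]],[[0,0,0],[0,0,0]]]' 8.5
python3 -m crank '[[[0,0,0],[0,0,0]],[[0,0,-1],[0,0,0]],[[0,0,-3],[0,0,0]],[[0,0,-4],[0,0,0]],[[0,0,-3],[0,0,0]]]'
python3 -m crank '[[[-3,0,0],[0,0,0]],[[-3,0,0],[0,0,0]],[[0,0,0],[0,0,0]],[[0,0,0],[0,0,0]]]'
python3 -c "
from h import *
p,W=cloud('wrist'); save(p,'pics/w9.png'); X,Y,Z=W[...,0],W[...,1],W[...,2]
hsv=cv2.cvtColor(p,cv2.COLOR_RGB2HSV).astype(int)
h=(np.hypot(X-.528,Y-.206)<.07)&(Z>.175)&(Z<.2)
print(h.sum(),cv2.minAreaRect(W[h][:,:2].astype(np.float32)),np.nanmedian(Z[h]))
to(.5,.2,.3,93)
p,W=cloud('side'); save(cv2.resize(p[120:270,190:320],(780,600*780//780)),'pics/s9.png')
"
```

```text
clock: 25.0
tcp_pos: [0.5275, 0.2061, 0.157]
orientation: [-0.09, 3.14, 0.001]
contact_force: [-3.3, -0.8, 6.1]
grip_width: 0.0105
gripper_force: 60.6
clock: 25.5
tcp_pos: [0.5274, 0.206, 0.1559]
orientation: [-0.09, 3.14, 0.0]
contact_force: [-0.3, -0.5, 0.8]
grip_width: 0.0817
gripper_force: 0.0
clock: 26.0
tcp_pos: [0.5278, 0.2061, 0.269]
orientation: [-0.09, 3.138, 0.001]
contact_force: [0.6, 0.7, -0.0]
grip_width: 0.0847
gripper_force: 0.0
clock: 26.4
tcp_pos: [0.5872, 0.2092, 0.2661]
orientation: [0.089, -3.14, 0.0]
contact_force: [-0.8, 0.4, -0.4]
grip_width: 0.0846
gripper_force: 0.0
2962 ((0.526648759841919, 0.20759744942188263), (0.08957642316818237, 0.012101754546165466), 3.6340653896331787) 0.1856251626900834
t 26.45 tcp [0.5866 0.2094 0.2661] yaw 93.28 tilt [-0.001 -0.   ] turn z 0.005 shift [ 8.7  -0.49 -3.39] J [-0.47  0.36  0.04  1.65 -0.02  1.13  1.2 ] F [-0.9  0.4 -0.2] w 0.085 g 0.0
```

View pics/w9.png

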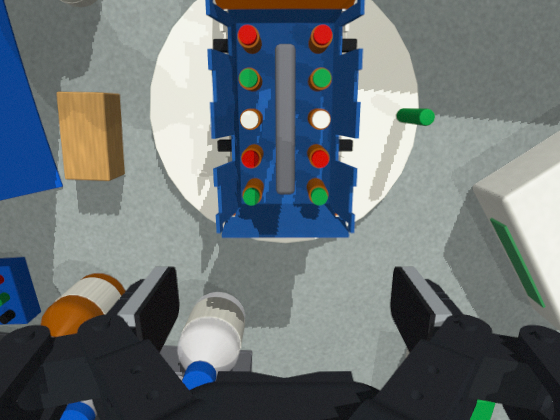

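View pics/s9.png

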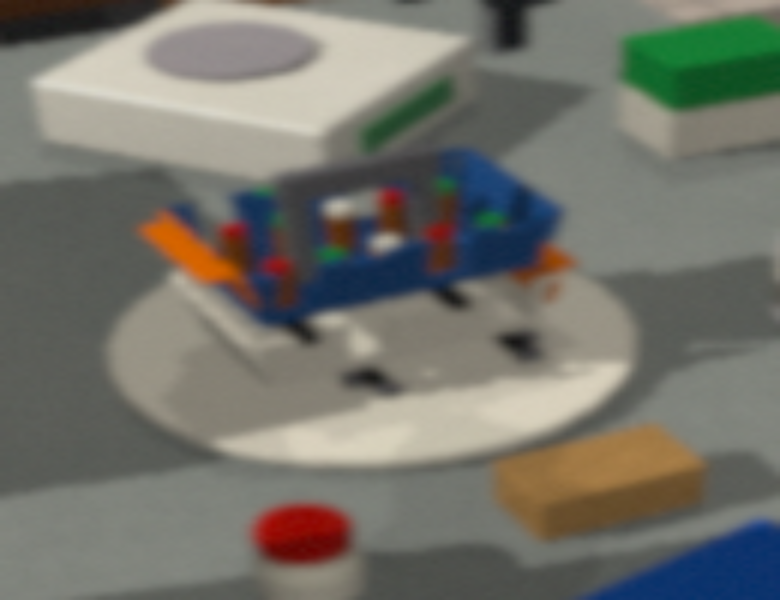

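The blue bin sits level on the ledges. Its handle top is at 0.1856 m against 0.185 expected, its centre is within 1 mm of the white bin's, and the orange ends are at opposite ends. The arm is clear, so I'm handing in.

```bash
python3 -c "
from bench import r
print(r.hand_in())"
```

```text
the job is handed in; nothing more can be done
None
```

The blue bin is back on the half-turned white bin, orange ends opposite and runners in the notches, released and handed in at about 26 s; the hand-in returned no verdict.

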